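# Take the depth of a camera housing with a lockable depth gauge

### The job

Stand the depth gauge across the mouth of the camera housing, over the middle of its well. Push the probe down by its knob until the foot touches bottom and keep it there with light pressure, about 5 N on top of the slide's friction, never jamming it down; then, still pressing, turn the knob clockwise all the way to lock the slide, and let go. Leave the gauge flat on the rim, locked and touching bottom, and leave the other things on the bench where they are.

Things in the scene. Friction and masses are not known exactly. Their poses are not given: they have to be found in the camera images.
- knob_grip (a point): Centre of the black bar-shaped knob on top of the gauge, gripped from above: 14 mm thick (its x), 46 mm long (its y), 30 mm tall (15 mm above and below this point); thin shaft below it. The whole gauge (0.83 kg) can be lifted by it. At the start it is 113 mm above the bridge's underside and right over its centre; it goes down with the probe and turns with the lock.
- gauge: The depth gauge: a steel bridge 120 mm long (x), 36 mm wide (y), 16 mm thick, with a dark round collar (32 mm across) on it up to 46 mm; 128 mm tall in all. Origin at the centre of the bridge's flat underside; z up. It starts standing on the bench. Any yaw on the housing will do.
- bridge_under (a point): Centre of the bridge's flat underside, on the probe's axis (same point as the gauge's origin).
- probe (a joint): Travel of the probe, 0 (drawn in, foot 2 mm inside the bridge) to 0.045 m (down). Pushing the knob down, once the bridge stands on something, lowers it against the slide's steady friction, about 1 N at the knob (3 N to pull it up). Unlocked it is easily shifted, and a firmly pressed foot pushes it back.
- lock_knob (a joint): Turn of the knob: 0 free, grows clockwise seen from above, stop at 1.3 rad (fully locked). The first 0.85 rad turn lightly, then the lock bites. It holds the probe from about 1.0 rad on and stays where it is left.
- foot: The probe's round rubber foot, 12 mm across, cushioned: gives 1 mm per 3.5 N, 10 mm at most. Its underside is 2 mm above this origin. Measuring pressure on the bottom is about 5 N, added to the slide's friction: 1.5 to 12 N before locking; over 18 N spoils the housing. Over the gauge's weight (8 N) it would lift the gauge when let go.
- housing: The round silver camera housing, fixed on the bench base up, 123 mm across at its widest and 90 mm tall, with a round well 48 mm across in the middle of a flat rim (108 mm across). Origin at the centre of its underside.
- mouth (a point): Centre of the well's mouth, level with the flat rim, 90 mm above the bench. The well's flat black bottom lies somewhere between 20 and 38 mm below it, different each time.
- adapter: Bystander: black power adapter, 100 x 46 x 32 mm, lying on the bench.
- bracket: Bystander: white square mounting plate with holes, 110 x 110 x 5 mm.
- driver: Bystander: screwdriver lying on the bench.
There are look-alikes about, which are no part of the job. Several things look just like the gauge: the one meant starts farthest from the robot's base.

How it is judged (in metres and radians):
On the way, in this order (a step that is already met when the one before it is completed fails the run):
1. the gauge's bridge stands flat on the rim, over the well, still unlocked (horizontal distance between bridge_under and mouth below 0.014 m and z of bridge_under in the frame of mouth between -0.003 and 0.003 m and angle between gauge's own z axis and vertical below 0.06 rad and value of joint lock_knob below 0.5 rad), for 0.2 s.
2. the foot presses on the bottom with 1.5 to 12 N, slide still unlocked (all of step 1 and contact force between foot and housing between 1.5 and 12 N), for 0.3 s.
3. the knob is turned to lock while the foot still presses on the bottom (horizontal distance between bridge_under and mouth below 0.014 m and z of bridge_under in the frame of mouth between -0.003 and 0.003 m and angle between gauge's own z axis and vertical below 0.06 rad and contact force between foot and housing above 0.8 N and value of joint lock_knob above 1 rad), for 0.2 s.
At the end, for the whole second after the job is handed in: The gauge rests flat on the rim (underside within 3 mm of it, tilt under 0.06 rad, within 14 mm of the well's centre), knob locked past 1.0 rad, the foot still pressing on the bottom with over 0.5 N, nothing moving (horizontal distance between bridge_under and mouth below 0.014 m and z of bridge_under in the frame of mouth between -0.003 and 0.003 m and angle between gauge's own z axis and vertical below 0.06 rad and contact force between foot and housing above 0.5 N and value of joint lock_knob above 1 rad and linear speed of gauge below 0.02 m/s); the robot touches nothing.
It fails at once if the foot is pressed on the housing with over 18 N (contact force between foot and housing above 18 N).
It fails at once if the adapter is shifted by over 15 mm (distance of adapter from where it was at the start of the episode above 0.015 m).
It fails at once if the bracket is shifted by over 15 mm (distance of bracket from where it was at the start of the episode above 0.015 m).
It fails at once if the driver is shifted by over 15 mm (distance of driver from where it was at the start of the episode above 0.015 m).
It also fails if it takes over 54 s, if anything falls off the work surface, if the arm or the gripper's body presses on something with over 40 N, if the wrist force passes 120 N, or if a joint passes its speed limit or range.

### The arm

A 6-joint arm with a two-finger parallel gripper is mounted at the origin on the work surface. World frame = base frame: x ahead of the robot, y to its left, z up, the work surface at z = 0. Lengths are in m, angles in degrees, forces in N, time in s.
With the tool pointing down it reaches from about 0.35 to 0.875 m from the base axis. Payload 4.2 kg.
Tool frame: the origin (TCP) lies on the front face of the gripper's body, between the roots of the fingers; the fingertips stand 70 mm ahead of it and the grasp point (between the pads) lies 51 mm ahead of it; z points along the fingers, y is the line along which they close (so a half turn about z gives the same grasp; the last joint's range is limited). The gripper opens to 87 mm and grips with 3 to 60 N. Pads are 19 mm wide; open, the fingers measure 117 mm over their backs; the gripper's body (75 mm by 190 mm) begins 51 mm behind the grasp point.
Start: joints at [86.551, 22.042, 0.453, 0, -68.411, -14.817], TCP at [0.196, 0.593, 0.292] pointing down, gripper open.
Joint ranges: [-179.83, 179.83], [-69.29, 118.12], [-61.27, 80.66], [-181.25, 117.63], [-171.15, -9.14], [-177.46, 177.46]. Speed limits (degrees/s): [159.86, 159.86, 180, 180, 180, 180].

### API

Orientations are given as a 3x3 rotation matrix whose columns are the frame's x, y, z axes.
In Python, from station import r gives the robot as it stands.
- The arm moves only by the shell command python3 -m pendant 'ROWS' [OPENING]. ROWS is JSON, a list of rows, each a list of 2 entries, a list of its own where there are three numbers: the shift along the tool's x, y, z in mm, then the turn, a rotation vector about the tool's x, y, z in rad. A call has 1 to 10 rows; each row is the pose to reach, as a shift and turn from the pose commanded when the call began, along the tool's axes at that moment; what a row does not reach only later rows make up. A row lasts 1/10 s, in which the tool goes at most 50 mm and 8.59 degrees, less where a joint would pass 70% of its speed; a pose out of reach is approached as far as the arm can. A call with a gripper value outside its range is refused whole. OPENING is the opening, from 0 (shut) to 1 (fully open), set as the call begins (- or left out, the last holds). The fingers move at their own pace and stop on an object; the grip force is fixed at half the most. Time passes only in rows, so rows that repeat a pose let the fingers close. It gives the time, the measured TCP pose, the force, the opening and the grip force at its end, in the units of the state.
- r.sense(): the state, without advancing time (a new reading comes with each control period).
- r.capture(name): name is "scene" or "top"; returns a dict with "frame" (400x640x3 uint8, red, green, blue), "vertical_fov" (degrees; the focal length in pixels is half the picture's height over the tangent of half this angle, whatever the lens; pixels are square), "cx", "cy" (the principal point, pixels), "rvec" (rotation vector, rad) and "tvec" (3), from world to camera coordinates, as OpenCV has them. Camera axes: x right, y down, z forward; pixel columns grow to the right and rows downward; lengths in m; the calibration is good to about 2 mm. A picture is of the moment at which its call begins. There is no depth.
- r.finish_job(): hands the job in; it is judged then, once.
The state is a dict: "time_s": time; "joints": joint angles; "joint_velocities": joint speeds; "effort": joint torques, N m; "tcp_pos": TCP position; "ee_rot": TCP orientation; "wrist_force": force on the tool from outside, world axes, zero at the start; "moment": the same for the moment, N m; "gripper_width": opening from 0.0 (shut) to 1.0 (fully open); "gripper_force": force on a finger pad.
Only numpy, scipy, OpenCV 4.12 (cv2) and the standard library are available. Lean on these libraries where they do the work, as an engineer would, in place of code of your own. Each camera call takes 0.05 s, during which the arm holds its last target. There are 200 camera calls.

## Working session

There is one attempt and no reset: what is moved stays moved. The work goes in short steps, Python scripts to look and compute and a shell command to move; the robot and the scene stay as the last step left them, time stands still between calls to the robot, and variables do not carry over. Pictures are saved under pics/ and viewed, at most 10 in all, crops included, and the job is handed in when it is done.

```bash
mkdir -p pics; ls; cat > h.py <<'E'
import numpy as np, cv2
from station import r
def cap(n,fn=None):
    c=r.capture(n)
    f=c["frame"]
    if fn: cv2.imwrite('pics/'+fn,cv2.cvtColor(f,cv2.COLOR_RGB2BGR))
    return c
def K(c):
    h=c["frame"].shape[0]; fl=h/2/np.tan(np.radians(c["vertical_fov"])/2)
    return np.array([[fl,0,c["cx"]],[0,fl,c["cy"]],[0,0,1.]])
def ray(c,u,v):
    R=cv2.Rodrigues(np.array(c["rvec"],float))[0]; t=np.array(c["tvec"],float).ravel()
    d=R.T@np.linalg.solve(K(c),[u,v,1.]); return -R.T@t,d
def onz(c,u,v,z):
    o,d=ray(c,u,v); return o+d*(z-o[2])/d[2]
def proj(c,p):
    return cv2.projectPoints(np.array(p,float).reshape(-1,3),np.array(c["rvec"],float),np.array(c["tvec"],float),K(c),None)[0].reshape(-1,2)
E
python3 - <<'E'
from h import *
for n in("scene","top"):
    c=cap(n,n+'1.png'); print(n,c["vertical_fov"],ray(c,c["cx"],c["cy"]))
s=r.sense(); print(s)
E
```

```text
pics
scene 57.009364517491974 (array([ 1.30401456, -0.26568022,  0.72888958]), array([-0.76178856,  0.26527671, -0.59102153]))
top 43.538983008317075 (array([0.22942061, 0.00391628, 1.46887594]), array([ 0.22171439, -0.01112855, -0.97504815]))
{'time_s': 0.1, 'joints': array([ 8.65511338e+01,  2.20877955e+01,  3.86649943e-01, -2.50292258e-02,
       -6.84114978e+01, -1.48170526e+01]), 'joint_velocities': array([ 0.0753857 , -0.18867009,  0.08947166,  0.20418833,  0.04476012,
       -0.02446663]), 'effort': array([ 4.30005991e-05, -3.91690171e+01,  1.87935483e+01,  4.23187450e+00,
        1.34849691e-02, -7.53375184e-05]), 'tcp_pos': array([0.19573969, 0.59313029, 0.29124788]), 'ee_rot': array([[ 9.49561596e-01, -3.13580136e-01, -5.23730260e-04],
       [-3.13580554e-01, -9.49559624e-01, -1.93796690e-03],
       [ 1.10394814e-04,  2.00445057e-03, -9.99997985e-01]]), 'wrist_force': array([-0.10432395,  0.38527403,  0.00042851]), 'moment': array([-0.0198868 ,  0.02712615, -0.01215772]), 'gripper_force': 0.0, 'gripper_width': 0.9983800454714243}
```

View pics/scene1.png

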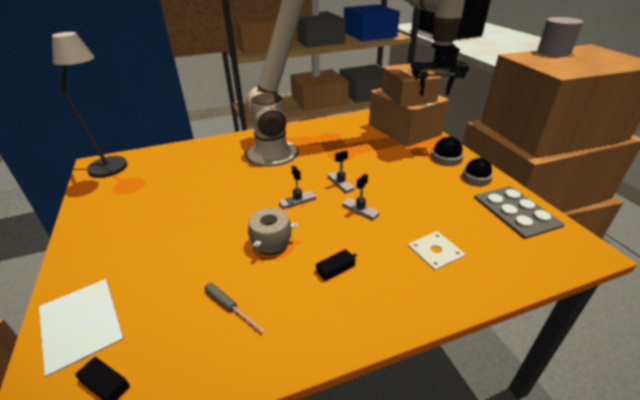

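View pics/top1.png

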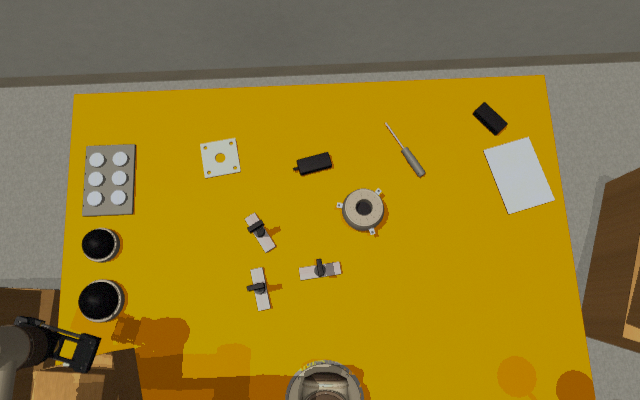

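The top view shows gauges at about (260,232), (260,288) and (320,270), with the housing at (364,209). The first is the farthest from the base, near (325,400). The housing is clear of the other things.

```bash
python3 - <<'E'
from h import *
c=cap("top"); f=c["frame"]; hsv=cv2.cvtColor(f,cv2.COLOR_RGB2HSV)
s=cap("scene"); hs=cv2.cvtColor(s["frame"],cv2.COLOR_RGB2HSV)
def comps(m,box,amin):
    x0,y0,x1,y1=box; M=np.zeros_like(m); M[y0:y1,x0:x1]=m[y0:y1,x0:x1]
    cs,_=cv2.findContours(M,cv2.RETR_EXTERNAL,cv2.CHAIN_APPROX_NONE)
    return [k for k in cs if cv2.contourArea(k)>amin]
# any non-orange
non=((hsv[...,1]<110)|(hsv[...,2]<60)).astype(np.uint8)
light=((hsv[...,1]<110)&(hsv[...,2]>110)).astype(np.uint8)
dark=(hsv[...,2]<70).astype(np.uint8)
for nm,b in dict(A=(235,205,290,260),B=(235,262,285,318),C=(292,250,350,290)).items():
    k=comps(non,b,100)
    for q in k:
        rc=cv2.minAreaRect(q); print(nm,'all',rc, onz(c,*rc[0],0.016).round(3), np.hypot(*onz(c,*rc[0],0.016)[:2]))
        print([onz(c,*p,0.016).round(3)[:2].tolist() for p in cv2.boxPoints(rc)])
    for q in comps(light,b,15):
        rc=cv2.minAreaRect(q); print('  light',rc)
    for q in comps(dark,b,15):
        rc=cv2.minAreaRect(q); print('  dark',rc, onz(c,*rc[0],0.12).round(3))
for q in comps(dark,(340,185,390,235),60):
    (u,v),(w,h),a=cv2.fitEllipse(q); print('well',u,v,w,h,onz(c,u,v,.09).round(4),'diam',[np.linalg.norm(onz(c,u-w/2,v,.09)-onz(c,u+w/2,v,.09)).round(4)])
for n,cc,b,z in(('t',c,(225,195,300,270),8),('h',c,(325,175,400,245),7),('s',s,(320,160,400,230),8)):
    x0,y0,x1,y1=b; q=cv2.cvtColor(cc["frame"][y0:y1,x0:x1],cv2.COLOR_RGB2BGR)
    q=cv2.resize(q,(400,380),interpolation=cv2.INTER_CUBIC); globals()['I'+n]=q
cv2.imwrite('pics/crop1.png',np.hstack([It,Ih]))
E
```

```text
A all ((258.8464660644531, 232.58447265625), (40.30593490600586, 15.728075981140137), 61.189208984375) [0.474 0.17  0.016] 0.5033459198436662
[[0.518, 0.218], [0.539, 0.177], [0.431, 0.122], [0.411, 0.163]]
  light ((264.1966247558594, 239.31460571289062), (22.57795524597168, 12.295975685119629), 57.9946174621582)
  light ((251.61537170410156, 218.92306518554688), (9.429903030395508, 12.203404426574707), 56.3099365234375)
  dark ((257.6470642089844, 229.91177368164062), (14.920376777648926, 15.60637092590332), 59.03623962402344) [0.464 0.161 0.12 ]
B all ((256.7307434082031, 289.1538391113281), (42.16496658325195, 19.023265838623047), 78.69007110595703) [0.311 0.179 0.016] 0.3582956559265162
[[0.366, 0.217], [0.374, 0.163], [0.256, 0.142], [0.248, 0.195]]
  light ((261.90386962890625, 299.5192565917969), (19.807727813720703, 12.159199714660645), 78.69007110595703)
  light ((257.1922912597656, 275.4615478515625), (15.49317455291748, 11.96308422088623), 78.69007110595703)
  dark ((256.5, 288.0), (10.0, 19.0), 90.0) [0.308 0.167 0.12 ]
C all ((318.97296142578125, 267.8378601074219), (18.08388900756836, 41.09974670410156), 80.53767395019531) [ 0.363 -0.002  0.016] 0.3630065990442344
[[0.382, 0.06], [0.396, -0.058], [0.344, -0.064], [0.33, 0.054]]
  light ((308.5540466308594, 272.3243103027344), (12.658721923828125, 19.070281982421875), 80.53767395019531)
  light ((330.37835693359375, 268.7702941894531), (12.494322776794434, 18.9058837890625), 80.53767395019531)
  dark ((321.0, 267.5), (17.0, 8.0), 90.0) [ 0.354 -0.007  0.12 ]
well 363.0598449707031 207.02386474609375 13.796186447143555 15.018730163574219 [ 0.5208 -0.1335  0.09  ] diam [np.float64(0.0389)]
```

View pics/crop1.png

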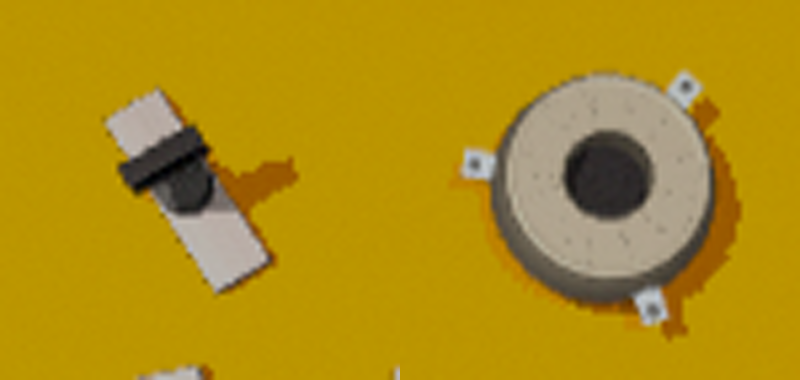

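Left crop: the bridge is centred at about px (260.3,232.5), with the knob top at about (255.8,225.8). Right crop: the rim is at about (364.1,207.6) and the well at about (364.2,207.1). I'll refine these with the second view.

```bash
python3 - <<'E'
from h import *
c=cap("top"); s=cap("scene")
hs=cv2.cvtColor(s["frame"],cv2.COLOR_RGB2HSV); hc=cv2.cvtColor(c["frame"],cv2.COLOR_RGB2HSV)
cor=[(225+x*.1875,195+y*75/380) for x,y in((105,120),(158,88),(272,258),(218,292))]
P=np.array([onz(c,*p,.016) for p in cor]); print(P.round(4),P.mean(0).round(4),[np.linalg.norm(P[i]-P[(i+1)%4]).round(3) for i in range(4)])
d=(P[2]+P[3]-P[0]-P[1]); print('yaw',np.degrees(np.arctan2(d[1],d[0])))
print('knobtop',onz(c,255.8,225.8,.128))
m=((hc[...,1]<85)&(hc[...,2]>120)).astype(np.uint8); M=np.zeros_like(m); M[180:240,343:386]=m[180:240,343:386]
cs,_=cv2.findContours(M,cv2.RETR_CCOMP,cv2.CHAIN_APPROX_NONE)
for q in cs:
    if len(q)>25:
        (u,v),(w,h),a=cv2.fitEllipse(q); print('ell',u,v,w,h,a,onz(c,u,v,.09).round(4), w*np.linalg.norm(onz(c,u,v,.09)-onz(c,u+1,v,.09)))
G=P.mean(0); Hh=onz(c,364.1,207.2,.09)
print('pred scene knob',proj(s,[G[0],G[1],.113]),'bridge',proj(s,[G[0],G[1],.016]),'mouth',proj(s,Hh),Hh)
vis=cv2.cvtColor(s["frame"],cv2.COLOR_RGB2BGR)
a=cv2.resize(vis[165:230,330:395],(400,400),interpolation=cv2.INTER_CUBIC); b=cv2.resize(vis[200:265,240:305],(400,400),interpolation=cv2.INTER_CUBIC)
cv2.imwrite('pics/crop2.png',np.hstack([a,b]))
E
```

```text
[[0.5174 0.2105 0.016 ]
 [0.535  0.1808 0.016 ]
 [0.4323 0.1203 0.016 ]
 [0.4141 0.1502 0.016 ]] [0.4747 0.1655 0.016 ] [np.float64(0.035), np.float64(0.119), np.float64(0.035), np.float64(0.12)]
yaw -149.626126340858
knobtop [0.47410713 0.16464786 0.128     ]
ell 363.9265441894531 206.59803771972656 36.46312713623047 39.099609375 52.828880310058594 [ 0.5219 -0.136   0.09  ] 0.10273305697161497
ell 363.5647277832031 206.82676696777344 17.766202926635742 17.946081161499023 123.50750732421875 [ 0.5213 -0.135   0.09  ] 0.05005013693438066
pred scene knob [[361.02443744 180.2610534 ]] bridge [[359.47325473 205.80311633]] mouth [[267.82909791 218.40023183]] [ 0.52018332 -0.13640882  0.09      ]
```

View pics/crop2.png

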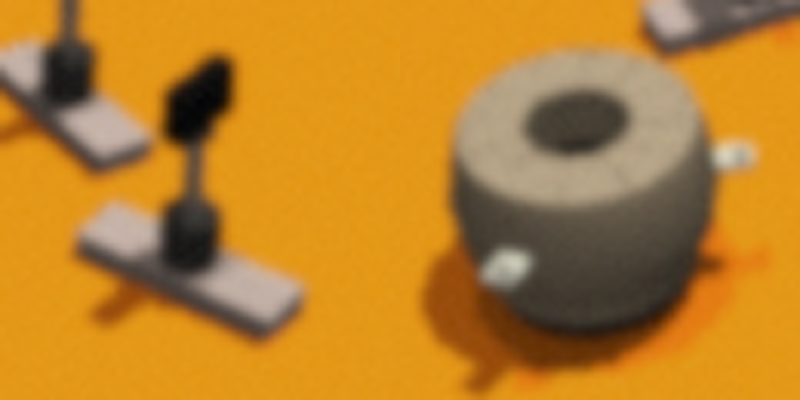

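Scene crop: the knob is at about px (362.2,181.2) and the mouth at about (268.8,219.8). Both agree with the top view to about 1.5 px. I'm using gauge (0.474,0.165) at yaw 30.4° and mouth (0.521,-0.136).

```bash
cat > go.py <<'E'
import sys,numpy as np
from station import r
s=r.sense(); R=s["ee_rot"]; p=s["tcp_pos"]
t=np.array([float(a) for a in sys.argv[1:4]]); print('shift mm',(R.T@(t-p)*1000).round(1),'pos',p.round(4),'yyaw',np.degrees(np.arctan2(R[1,1],R[0,1])).round(2),'j',s["joints"].round(1),'tilt',R[:,2].round(4))
E
python3 go.py 0.4742 0.165 0.24
```

```text
shift mm [398.6 319.5  52.1] pos [0.1958 0.5934 0.2919] yyaw -108.27 j [ 86.6  22.1   0.4  -0.  -68.4 -14.8] tilt [-2.e-04 -7.e-04 -1.e+00]
```

```bash
python3 -m pendant '[[[36,29,0],[0,0,0.07]],[[72,58,4],[0,0,0.14]],[[110,88,8],[0,0,0.22]],[[148,118,12],[0,0,0.3]],[[186,149,18],[0,0,0.38]],[[224,180,24],[0,0,0.46]],[[262,210,30],[0,0,0.53]],[[300,240,36],[0,0,0.6]],[[336,269,42],[0,0,0.66]],[[370,296,48],[0,0,0.72]]]' 1; python3 go.py 0.4742 0.165 0.24
```

```text
time_s: 1.3
tcp_pos: [0.4552, 0.1946, 0.2444]
ee_rot: [[0.505, -0.863, 0.001], [-0.863, -0.505, 0.0], [-0.0, -0.001, -1.0]]
wrist_force: [0.6, 1.3, -0.1]
gripper_width: 0.998
gripper_force: 0.0
shift mm [35.1 -1.5  4.4] pos [0.4552 0.1946 0.2444] yyaw -149.67 j [ 42.   11.9 -21.5   0.  -56.5 -11.7] tilt [ 6.e-04  5.e-04 -1.e+00]
```

```bash
python3 -m pendant '[[[18,-1,2],[0,0,0]],[[34,-1,4],[0,0,0]],[[34,-1,4],[0,0,0]],[[34,-1,4],[0,0,0]]]'; python3 go.py 0.4742 0.165 0.165; python3 - <<'E'
from h import *
s=cap("scene"); v=cv2.cvtColor(s["frame"],cv2.COLOR_RGB2BGR)
q=r.sense();R=q["ee_rot"];p=q["tcp_pos"]
print('grasp px',proj(s,p+R@[0,0,.051]),'tips',proj(s,[p+R@[0,y,.07] for y in(-.0435,.0435)]))
cv2.imwrite('pics/hov.png',cv2.resize(v[110:240,290:450],(800,600)))
E
```

```text
time_s: 1.7
tcp_pos: [0.4726, 0.1675, 0.2403]
ee_rot: [[0.507, -0.862, -0.0], [-0.862, -0.507, 0.0], [-0.0, -0.0, -1.0]]
wrist_force: [-0.3, -0.2, 0.8]
gripper_width: 1.002
gripper_force: 0.0
shift mm [ 3.  -0.1 75.3] pos [0.4726 0.1675 0.2403] yyaw -149.56 j [ 38.1  12.7 -21.   -0.  -56.2  -7.7] tilt [-0.e+00  1.e-04 -1.e+00]
grasp px [[362.81645654 157.68818568]] tips [[375.16312761 168.10111647]
 [350.30208231 158.77288152]]
```

View pics/hov.png

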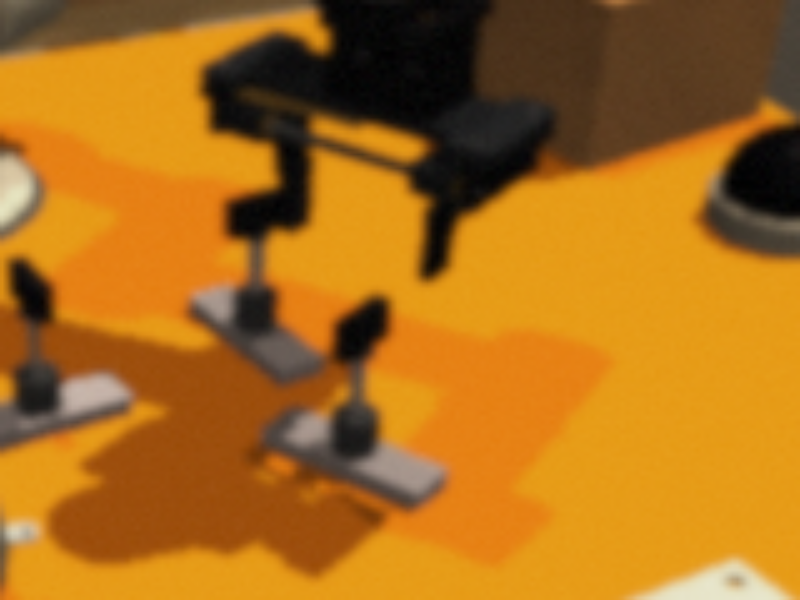

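The open fingers (tips at about (300,220) and (430,275) in the crop) straddle the target knob at (362,330). I'm descending and gripping.

```bash
python3 -m pendant '[[[1,0,25],[0,0,0]],[[2,0,50],[0,0,0]],[[3,0,70],[0,0,0]],[[3,0,76],[0,0,0]],[[3,0,76],[0,0,0]]]' 1; python3 -m pendant '[[[0,0,0],[0,0,0]],[[0,0,0],[0,0,0]],[[0,0,0],[0,0,0]],[[0,0,0],[0,0,0]],[[0,0,0],[0,0,0]],[[0,0,0],[0,0,0]]]' 0; python3 go.py 0.521 -0.136 0.30
```

```text
time_s: 2.25
tcp_pos: [0.4737, 0.1656, 0.1638]
ee_rot: [[0.508, -0.861, -0.001], [-0.861, -0.508, -0.001], [0.0, 0.002, -1.0]]
wrist_force: [-0.8, -0.3, 0.6]
gripper_width: 0.999
gripper_force: 0.0
time_s: 2.85
tcp_pos: [0.4741, 0.165, 0.1644]
ee_rot: [[0.507, -0.862, 0.0], [-0.862, -0.507, 0.0], [-0.0, -0.0, -1.0]]
wrist_force: [0.0, -0.4, -0.0]
gripper_width: 0.539
gripper_force: 0.0
shift mm [ 283.2  112.2 -135.6] pos [0.4741 0.165  0.1644] yyaw -149.53 j [ 37.8  18.1 -26.5  -0.  -45.4  -7.3] tilt [ 2.e-04  2.e-04 -1.e+00]
```

```bash
python3 -m pendant '[[[0,0,0],[0,0,0]],[[0,0,0],[0,0,0]],[[0,0,0],[0,0,0]],[[0,0,0],[0,0,0]],[[0,0,0],[0,0,0]],[[0,0,0],[0,0,0]],[[0,0,0],[0,0,0]]]' 0; python3 -m pendant '[[[0,0,-5],[0,0,0]],[[0,0,-15],[0,0,0]],[[0,0,-30],[0,0,0]],[[0,0,-30],[0,0,0]]]'
```

```text
time_s: 3.55
tcp_pos: [0.4749, 0.1657, 0.1645]
ee_rot: [[0.508, -0.862, 0.002], [-0.862, -0.508, 0.001], [-0.0, -0.002, -1.0]]
wrist_force: [2.7, 2.1, -2.4]
gripper_width: 0.156
gripper_force: 30.0
time_s: 3.95
tcp_pos: [0.474, 0.1649, 0.1954]
ee_rot: [[0.507, -0.862, 0.001], [-0.862, -0.507, 0.001], [-0.0, -0.001, -1.0]]
wrist_force: [0.6, 0.8, -8.0]
gripper_width: 0.156
gripper_force: 30.0
```

```bash
python3 -m pendant '[[[0,0,-25],[0,0,0]],[[0,0,-55],[0,0,0]],[[6,3,-85],[0,0,0]],[[30,12,-100],[0,0,0]],[[60,24,-104],[0,0,0]],[[94,37,-104],[0,0,0]],[[130,51,-104],[0,0,0]],[[166,66,-104],[0,0,0]],[[202,80,-104],[0,0,0]],[[236,94,-104],[0,0,0]]]'; python3 -m pendant '[[[26,10,0],[0,0,0]],[[42,16,0],[0,0,0]],[[47,18,0],[0,0,0]],[[47,18,0],[0,0,0]],[[47,18,0],[0,0,0]]]'; python3 go.py 0.521 -0.136 0.254; python3 - <<'E'
from h import *
v=[]
for n,b in(("scene",(220,100,340,280)),("top",(300,150,420,260))):
    c=cap(n); x0,y0,x1,y1=b; v.append(cv2.resize(cv2.cvtColor(c["frame"],cv2.COLOR_RGB2BGR)[y0:y1,x0:x1],(400,600 if n=="scene" else 367),interpolation=cv2.INTER_CUBIC))
v[1]=cv2.copyMakeBorder(v[1],0,233,0,0,cv2.BORDER_CONSTANT)
cv2.imwrite('pics/over.png',np.hstack(v))
E
```

```text
time_s: 4.95
tcp_pos: [0.5113, -0.0876, 0.2965]
ee_rot: [[0.507, -0.862, -0.004], [-0.862, -0.507, 0.001], [-0.003, 0.003, -1.0]]
wrist_force: [0.7, 0.1, -8.7]
gripper_width: 0.155
gripper_force: 30.0
time_s: 5.45
tcp_pos: [0.5204, -0.1349, 0.2974]
ee_rot: [[0.507, -0.862, -0.002], [-0.862, -0.507, 0.001], [-0.002, 0.001, -1.0]]
wrist_force: [1.3, 0.3, -8.3]
gripper_width: 0.157
gripper_force: 30.0
shift mm [ 1.3 -0.  43.4] pos [ 0.5204 -0.1349  0.2974] yyaw -149.51 j [  2.7  13.4 -11.3  -0.1 -65.5  27.8] tilt [-0.002  0.001 -1.   ]
```

View pics/over.png

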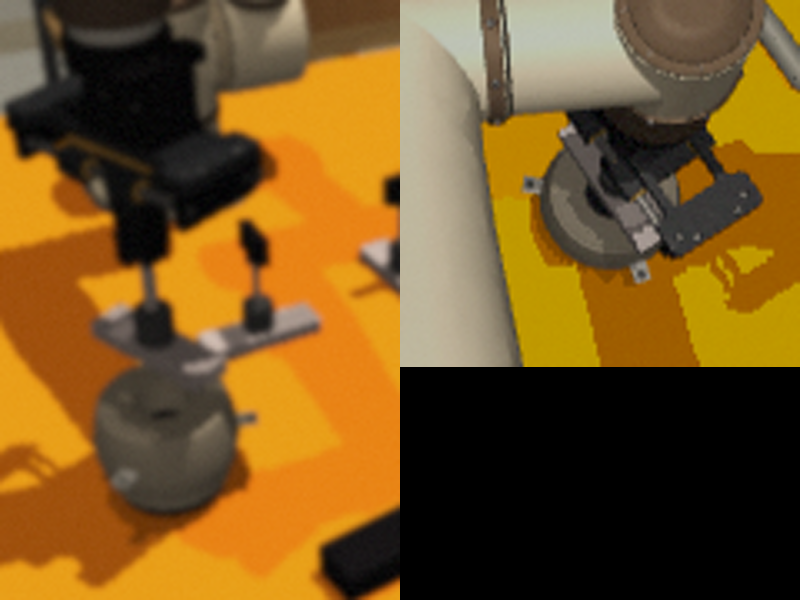

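The gauge hangs level over the well, with the bridge at about (160,340) in the crop directly above the mouth at (165,410). I'm lowering it to the rim.

```bash
python3 -m pendant '[[[1,0,15],[0,0,0]],[[1,0,30],[0,0,0]],[[1,0,36],[0,0,0]],[[1,0,39],[0,0,0]],[[1,0,40],[0,0,0]]]'; python3 -m pendant '[[[0,0,1],[0,0,0]],[[0,0,2],[0,0,0]],[[0,0,3],[0,0,0]],[[0,0,4],[0,0,0]],[[0,0,5],[0,0,0]],[[0,0,6],[0,0,0]],[[0,0,6],[0,0,0]],[[0,0,6],[0,0,0]]]'; python3 go.py 0.521 -0.136 0.23;python3 - <<'E'
from h import *
c=cap("scene"); cv2.imwrite('pics/stand.png',cv2.resize(cv2.cvtColor(c["frame"],cv2.COLOR_RGB2BGR)[130:270,220:340],(514,600),interpolation=cv2.INTER_CUBIC))
print(r.sense()["wrist_force"])
E
```

```text
time_s: 6.05
tcp_pos: [0.5219, -0.1362, 0.2585]
ee_rot: [[0.508, -0.861, 0.001], [-0.861, -0.508, -0.0], [0.0, -0.0, -1.0]]
wrist_force: [-0.3, -0.1, -8.5]
gripper_width: 0.157
gripper_force: 30.0
time_s: 6.85
tcp_pos: [0.5217, -0.1367, 0.2531]
ee_rot: [[0.507, -0.862, 0.001], [-0.862, -0.507, -0.0], [0.001, -0.001, -1.0]]
wrist_force: [-2.7, 0.1, 0.7]
gripper_width: 0.156
gripper_force: 30.0
shift mm [-1.   0.3 23.1] pos [ 0.5217 -0.1367  0.2531] yyaw -149.51 j [  2.6  15.6 -15.    0.  -59.3  27.9] tilt [ 1.1e-03 -4.0e-04 -1.0e+00]
[-3.59908186  0.58429914  1.96930257]
```

View pics/stand.png

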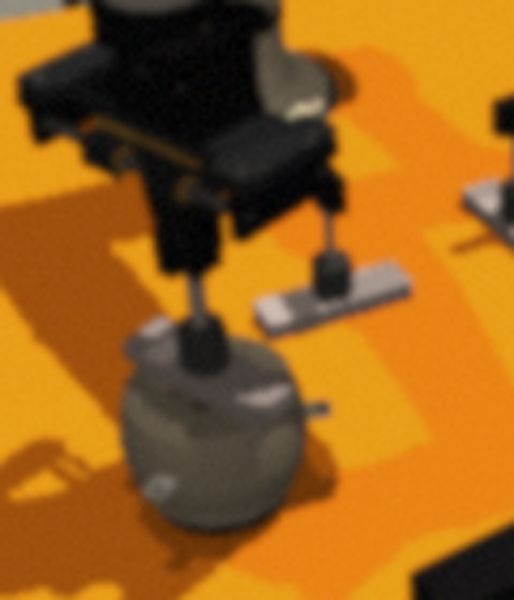

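The bridge stands flat on the rim over the well, and the force has dropped from 8.5 N to about 1 N. I'm pushing the probe most of the way down, then creeping.

```bash
python3 -m pendant '[[[0,0,3],[0,0,0]],[[0,0,6],[0,0,0]],[[0,0,9],[0,0,0]],[[0,0,12],[0,0,0]],[[0,0,15],[0,0,0]],[[0,0,17],[0,0,0]],[[0,0,18],[0,0,0]],[[0,0,18],[0,0,0]],[[0,0,18],[0,0,0]]]'| egrep 'pos|wrist'; python3 -m pendant '[[[0,0,0.7],[0,0,0]],[[0,0,1.5],[0,0,0]],[[0,0,1.5],[0,0,0]],[[0,0,1.5],[0,0,0]]]'| egrep 'pos|wrist'; python3 -m pendant '[[[0,0,0.7],[0,0,0]],[[0,0,1.5],[0,0,0]],[[0,0,1.5],[0,0,0]],[[0,0,1.5],[0,0,0]]]'
```

```text
tcp_pos: [0.5216, -0.1364, 0.2338]
wrist_force: [-2.0, -0.1, -1.2]
tcp_pos: [0.5216, -0.1365, 0.2328]
wrist_force: [-2.8, -0.4, 1.0]
time_s: 8.6
tcp_pos: [0.5216, -0.1365, 0.2312]
ee_rot: [[0.507, -0.862, -0.0], [-0.862, -0.507, 0.0], [-0.0, -0.0, -1.0]]
wrist_force: [-2.9, 0.7, 0.6]
gripper_width: 0.16
gripper_force: 30.0
```

```bash
for i in 1; do python3 -m pendant '[[[0,0,0.7],[0,0,0]],[[0,0,1.5],[0,0,0]],[[0,0,1.5],[0,0,0]],[[0,0,1.5],[0,0,0]]]'| egrep 'pos|wrist'; python3 -m pendant '[[[0,0,0.7],[0,0,0]],[[0,0,1.5],[0,0,0]],[[0,0,1.5],[0,0,0]],[[0,0,1.5],[0,0,0]]]' | egrep 'time|pos|wrist'; done
```

```text
tcp_pos: [0.5216, -0.1365, 0.2296]
wrist_force: [-2.3, 1.6, -0.4]
time_s: 9.4
tcp_pos: [0.5216, -0.1365, 0.2281]
wrist_force: [-2.0, 0.7, 0.3]
```

```bash
python3 - <<'E'
from station import r
import numpy as np
print(np.mean([r.capture("top") and r.sense()["wrist_force"] for _ in range(6)],0).round(2), r.sense()["tcp_pos"])
E
```

```text
[-2.41  0.76 -0.15] [ 0.52161116 -0.1364692   0.22812963]
```

```bash
cat > f.py <<'E'
from station import r
import numpy as np
print(np.mean([r.capture("top") and r.sense()["wrist_force"] for _ in range(5)],0).round(2), r.sense()["tcp_pos"].round(4),r.sense()["time_s"])
E
python3 -m pendant '[[[0,0,0.7],[0,0,0]],[[0,0,1.5],[0,0,0]],[[0,0,1.5],[0,0,0]]]'| egrep 'pos|wrist'; python3 -m pendant '[[[0,0,0.7],[0,0,0]],[[0,0,1.5],[0,0,0]],[[0,0,1.5],[0,0,0]]]' | egrep 'pos|wrist'; python3 f.py
```

```text
tcp_pos: [0.5216, -0.1365, 0.2267]
wrist_force: [-2.4, 1.3, -0.7]
tcp_pos: [0.5216, -0.1365, 0.2251]
wrist_force: [-1.5, 1.4, 0.7]
[-2.14  1.04  0.41] [ 0.5216 -0.1365  0.2251] 10.55
```

```bash

python3 -m pendant '[[[0,0,0.7],[0,0,0]],[[0,0,1.5],[0,0,0]],[[0,0,1.5],[0,0,0]]]'| egrep 'pos|wrist'; python3 -m pendant '[[[0,0,0.7],[0,0,0]],[[0,0,1.5],[0,0,0]],[[0,0,1.5],[0,0,0]]]' | egrep 'pos|wrist'; python3 f.py
```

```text
tcp_pos: [0.5216, -0.1365, 0.2237]
wrist_force: [-1.5, 1.1, 0.6]
tcp_pos: [0.5216, -0.1365, 0.2221]
wrist_force: [-2.8, 1.1, -0.6]
[-2.02  1.39  0.01] [ 0.5216 -0.1365  0.2221] 11.4
```

```bash

python3 -m pendant '[[[0,0,0.7],[0,0,0]],[[0,0,1.5],[0,0,0]],[[0,0,1.5],[0,0,0]]]'| egrep 'pos|wrist'; python3 -m pendant '[[[0,0,0.7],[0,0,0]],[[0,0,1.5],[0,0,0]],[[0,0,1.5],[0,0,0]]]' | egrep 'pos|wrist'; python3 f.py
```

```text
tcp_pos: [0.5216, -0.1365, 0.221]
wrist_force: [-3.3, 2.4, 2.1]
tcp_pos: [0.5217, -0.1366, 0.2199]
wrist_force: [-3.9, 1.7, 4.7]
[-3.61  1.94  5.13] [ 0.5218 -0.1366  0.2199] 12.25
```

The foot touched at TCP z of about 0.221, and the force is now about 5 N. I'm turning clockwise (tool +z) while holding the height.

```bash
python3 -m pendant '[[[0,0,0],[0,0,0.1]],[[0,0,0],[0,0,0.2]],[[0,0,0],[0,0,0.3]],[[0,0,0],[0,0,0.4]],[[0,0,0],[0,0,0.5]],[[0,0,0],[0,0,0.6]],[[0,0,0],[0,0,0.7]],[[0,0,0],[0,0,0.7]]]'| egrep 'pos|wrist|rot'; python3 f.py; python3 go.py 0.5216 -0.1365 0.2199
```

```text
tcp_pos: [0.5213, -0.1367, 0.2199]
ee_rot: [[-0.169, -0.986, -0.001], [-0.986, 0.169, -0.001], [0.001, 0.001, -1.0]]
wrist_force: [-3.7, 1.5, 5.8]
[-4.5   1.79  6.11] [ 0.5213 -0.1367  0.2199] 13.3
shift mm [-0.3 -0.3  0. ] pos [ 0.5213 -0.1367  0.2199] yyaw 170.39 j [  2.6  17.5 -17.6   0.  -54.9 -12.2] tilt [-1.e-03 -7.e-04 -1.e+00]
```

```bash
python3 -m pendant '[[[0,0,0],[0,0,0.1]],[[0,0,0],[0,0,0.2]],[[0,0,0],[0,0,0.3]],[[0,0,0],[0,0,0.4]],[[0,0,0],[0,0,0.5]],[[0,0,0],[0,0,0.58]],[[0,0,0],[0,0,0.62]],[[0,0,0],[0,0,0.62]],[[0,0,0],[0,0,0.62]]]'| egrep 'pos|wrist|rot'; python3 f.py; python3 go.py 0.5216 -0.1365 0.2199; python3 -c "
from station import r
print(r.sense()['moment'])"
```

```text
tcp_pos: [0.5212, -0.1366, 0.2199]
ee_rot: [[-0.709, -0.705, -0.001], [-0.705, 0.709, -0.0], [0.001, 0.001, -1.0]]
wrist_force: [-4.1, 3.1, 6.5]
[-4.01  2.17  6.39] [ 0.5212 -0.1366  0.2199] 14.45
shift mm [-0.3 -0.2 -0. ] pos [ 0.5212 -0.1366  0.2199] yyaw 134.87 j [  2.6  17.5 -17.6   0.  -54.9 -47.7] tilt [-1.3e-03 -4.0e-04 -1.0e+00]
[ 0.78610058  1.53692252 -0.02009573]
```

```bash
python3 - <<'E'
from h import *
c=cap("scene"); cv2.imwrite('pics/lock.png',cv2.resize(cv2.cvtColor(c["frame"],cv2.COLOR_RGB2BGR)[130:270,220:340],(514,600),interpolation=cv2.INTER_CUBIC))
E
```

```text
(no output)
```

View pics/lock.png

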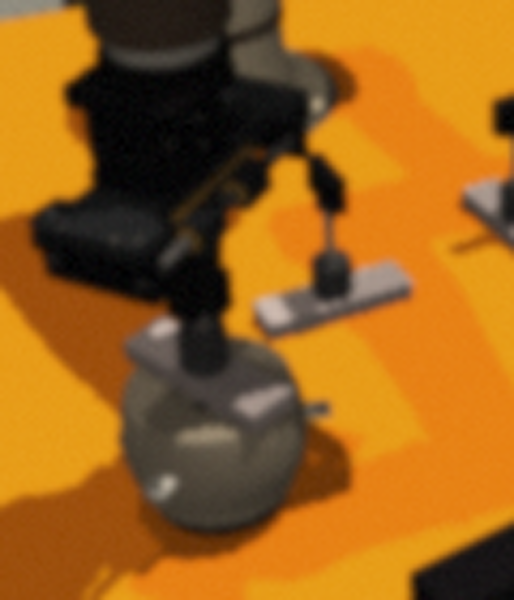

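```bash
python3 - <<'E'
from h import *
c=cap("scene")
for dy in (0,-5,-10,-15,-20,-30):
    a=np.radians(30.4+dy); R=np.array([[np.cos(a),-np.sin(a)],[np.sin(a),np.cos(a)]])
    P=[[*(np.array([.5214,-.1366])+R@[x,y]),.106] for x,y in((.06,.018),(.06,-.018),(-.06,-.018),(-.06,.018))]
    q=proj(c,P); print(dy,((q-[220,130])*[514/120,600/140]).round(0).tolist())
E
```

```text
0 [[291.0, 384.0], [251.0, 413.0], [117.0, 338.0], [158.0, 312.0]]
-5 [[287.0, 389.0], [242.0, 417.0], [122.0, 334.0], [166.0, 309.0]]
-10 [[282.0, 394.0], [234.0, 419.0], [127.0, 329.0], [174.0, 307.0]]
-15 [[276.0, 399.0], [225.0, 422.0], [133.0, 325.0], [182.0, 305.0]]
-20 [[270.0, 403.0], [216.0, 424.0], [140.0, 321.0], [190.0, 303.0]]
-30 [[256.0, 411.0], [198.0, 426.0], [153.0, 314.0], [207.0, 302.0]]
```

The bridge sits flat and has yawed only a few degrees (right corner at about (293,388), predicted (291,384)). A small extra turn will make sure the stop is reached.

```bash
python3 -m pendant '[[[0,0,0],[0,0,0.05]],[[0,0,0],[0,0,0.1]],[[0,0,0],[0,0,0.1]],[[0,0,0],[0,0,0.1]]]'| egrep 'pos|wrist|rot'; python3 f.py; python3 go.py 0.5216 -0.1365 0.2199; python3 -c "
from station import r
s=r.sense();print(s['moment'],s['effort'])"
```

```text
tcp_pos: [0.5222, -0.1368, 0.2198]
ee_rot: [[-0.775, -0.632, 0.001], [-0.632, 0.775, -0.001], [-0.001, -0.002, -1.0]]
wrist_force: [-1.8, -0.7, 3.6]
[-0.77 -0.48  4.81] [ 0.5222 -0.1367  0.2198] 15.2
shift mm [ 0.3  0.5 -0.1] pos [ 0.5222 -0.1367  0.2198] yyaw 129.16 j [  2.6  17.5 -17.6   0.  -54.8 -53.4] tilt [ 1.5e-03 -6.0e-04 -1.0e+00]
[-0.30882398  0.38827809 -0.02463873] [ 4.43816185e-01 -3.03522921e+01  1.54178452e+01  2.82322414e+00
  4.91141137e-01  8.46705534e-04]
```

Locked past the stop: the gauge followed the last bit, lateral force relaxed, and the press is still about 5 N. Letting go.

```bash
python3 -m pendant '[[[0,0,0],[0,0,0]],[[0,0,0],[0,0,0]],[[0,0,0],[0,0,0]],[[0,0,0],[0,0,0]],[[0,0,0],[0,0,0]],[[0,0,0],[0,0,0]],[[0,0,0],[0,0,0]],[[0,0,0],[0,0,0]],[[0,0,0],[0,0,0]]]' 0.8 | egrep 'wid|wrist'; python3 -m pendant '[[[0,0,-5],[0,0,0]],[[0,0,-20],[0,0,0]],[[0,0,-45],[0,0,0]],[[0,0,-80],[0,0,0]],[[0,0,-120],[0,0,0]],[[0,0,-120],[0,0,0]],[[0,0,-120],[0,0,0]]]'; python3 - <<'E'
from h import *
c=cap("scene"); cv2.imwrite('pics/end.png',cv2.resize(cv2.cvtColor(c["frame"],cv2.COLOR_RGB2BGR)[130:270,220:340],(514,600),interpolation=cv2.INTER_CUBIC))
print(((proj(c,[[.5222,-.1367,.106],[.5222,-.1367,.169]])-[220,130])*[514/120,600/140]).round(0))
E
```

```text
wrist_force: [-0.3, -0.2, 0.4]
gripper_width: 0.787
time_s: 16.8
tcp_pos: [0.5217, -0.1364, 0.3406]
ee_rot: [[-0.776, -0.631, 0.003], [-0.631, 0.776, 0.0], [-0.003, -0.002, -1.0]]
wrist_force: [-0.5, 1.0, -1.0]
gripper_width: 0.804
gripper_force: 0.0
[[203. 361.]
 [192. 281.]]
```

View pics/end.png

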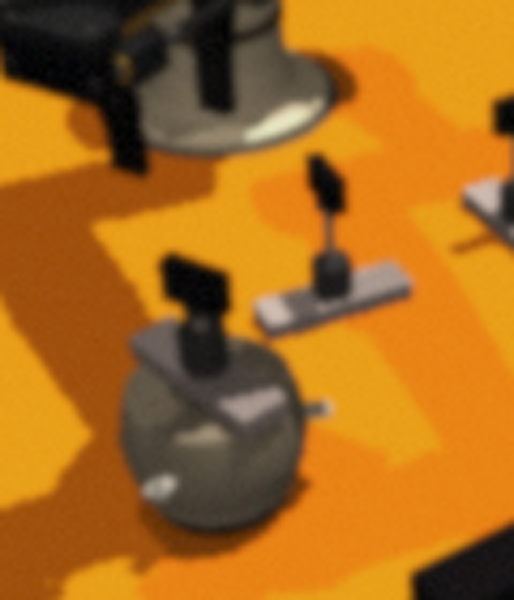

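The gauge sits flat and centred on the rim. The knob, at about (195,288), is low and turned nearly in line with the bridge, so it's locked, and the gripper is clear. Handing in.

```bash
python3 -c "
from station import r
print(r.finish_job())"
```

```text
the job is handed in; nothing more can be done
None
```

I handed the job in at about 17 s. The gauge stands flat and centred over the well, the foot was pressing with about 5 N when I locked the slide past its stop, and the arm is clear. The hand-in gave no verdict, so I don't know the judged result.

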